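# Uncap the second-hand telescope and stow its dust cap

### The arm

A 6-joint arm with a two-finger parallel gripper is mounted at the origin on the work surface. World frame = base frame: x ahead of the robot, y to its left, z up, the work surface at z = 0. Lengths are in m, angles in rad, forces in N, time in s.
With the tool pointing down it reaches from about 0.4 to 0.825 m from the base axis. Payload 7 kg.
Tool frame: the origin (TCP) lies on the centre line of the jaws, within the pads' length; the fingertips stand 22 mm ahead of it and the grasp point (between the pads) lies 3 mm ahead of it; z points along the fingers, y is the line along which they close (so a half turn about z gives the same grasp; the last joint's range is limited). The gripper opens to 88 mm and grips with 3 to 60 N. Pads are 19 mm wide; open, the fingers measure 130 mm over their backs; the gripper's body (78 mm by 193 mm) begins 47 mm behind the grasp point.
Start: joints at [-1.022, 0.359, 0.012, 0, -1.224, -0.288], TCP at [0.174, -0.652, 0.249] pointing down, gripper open.
Joint ranges: [-3.07, 3.07], [-1.43, 2.12], [-1.02, 1.25], [-3.03, 1.67], [-3.05, -0], [-3.03, 3.03]. Speed limits (rad/s): [2.39, 2.39, 3.01, 3.14, 3.14, 3.14].

### API

Orientations are given as [roll, pitch, yaw] about the fixed x, y, z axes, in that order (R = Rz(yaw) Ry(pitch) Rx(roll)).
In Python, from station import arm gives the robot as it stands.
- The arm moves only by the tool arm_command, never from a script. Its argument "series" is one flat list of numbers, 7 for each row, row after row: the turn, a rotation vector about the tool's x, y, z each as a share of 90 degrees, from -1 to 1, then the shift along the tool's x, y, z each as a share of 0.1 m, from -1 to 1, then the opening, from 0 (shut) to 1 (fully open). A call has 1 to 8 rows; each row is the pose to reach, as a shift and turn from the pose commanded when the call began, along the tool's axes at that moment; what a row does not reach only later rows make up. A row lasts 1/8 s, in which the tool goes at most 62.5 mm and 10.7 degrees, less where a joint would pass 70% of its speed; a pose out of reach is approached as far as the arm can. A call with a number of a shift or a turn outside -1 to 1 is refused whole. A call with a gripper value outside its range is refused whole. The fingers move at their own pace and stop on an object; "force" is the grip in N (left out, the last holds). Time passes only in rows, so rows that repeat a pose let the fingers close. It gives the time, the measured TCP pose, the force, the opening and the grip force at its end, in the units of the state.
- arm.get_state(): the state, without advancing time (a new reading comes with each control period).
- arm.grab_frame(name): name is "side" or "top"; returns the picture (420x560x3 uint8, blue, green, red); there is no depth.
- arm.camera_model(name): a dict with "fovy" (degrees; the focal length in pixels is half the picture's height over the tangent of half this angle, whatever the lens; pixels are square), "cx", "cy" (the principal point, pixels), "pose" (4x4, takes a point from camera to world coordinates). Camera axes: x right, y down, z forward; pixel columns grow to the right and rows downward; lengths in m; the calibration is good to about 2 mm. A picture is of the moment at which its call begins. camera_model takes no time and is no camera call.
- arm.job_done(): hands the job in; it is judged then, once.
The state is a dict: "t": time; "q": joint angles; "qd": joint speeds; "joint_efforts": joint torques, N m; "eef_pos": TCP position; "ee_rot": TCP orientation; "force": force on the tool from outside, world axes, zero at the start; "moment": the same for the moment, N m; "width": finger opening in m; "gripper_force": force on a finger pad.
Only numpy, scipy, OpenCV 4.12 (cv2) and the standard library are available. Lean on these libraries where they do the work, as an engineer would, in place of code of your own. Each camera call takes 0.05 s, during which the arm holds its last target. There are 200 camera calls.

### The job

Get the tabletop telescope ready for a buyer to look through: swing the accessory case's lid open, draw the loose dust cap off the tube, lay the cap knob up and flat in its round well in the case, and shut the lid fully over it. Do not drop the cap or set it down on the table, do not shove or tip the telescope, and leave the two eyepieces in the case and the vase, clock and wooden duck where they are.

Things in the scene. Friction and masses are not known exactly. Their poses are not given: they have to be found in the camera images.
- scope: Loose tabletop telescope, 1.5 kg. Origin: centre of its round base (200 mm wide) on the table. Blue tube, 83 mm wide, 275 mm long, in the body's x-z plane; its axis, out of the mouth, is (-0.5, 0, 0.866) in the body frame, through (0, 0, 0.175). Wooden side arm at +y (53 to 71 mm, up to z 225 mm). Three rubber feet.
- tube_mouth (a point): Centre of the tube's upper end, at (-0.075, 0, 0.3049) in the frame of scope; the cap's plate rests on this rim. A focuser stub sticks out on the -y side, up to 100 mm from the tube axis, 95 mm below the mouth, and a small finder on the upper side; nothing stands out within 60 mm of the mouth.
- cap: Black dust cap, 50 g, loose on the tube. Origin: centre of its skirt's open lower rim; +z out through the knob, along the tube axis. Skirt 92 mm outside, 87 mm inside diameter, 18 mm high with the 3 mm plate: it reaches 15 mm down over the tube with 2 mm play all round, so draw it off along the axis. Solid round knob on the plate: 32 mm diameter, z = 18 to 34 mm, with a white band.
- case: Accessory case, fixed, aluminium, 150 (x) by 232 (y) by 62 mm high without lid, walls 6 mm. Origin: centre of its underside on the table; front towards its -x. Grey tray inside, top at z = 30 mm: round cap well on the -y side, and on the +y side two 38 mm wells with an eyepiece in each.
- cap_well (a point): Centre of the floor of the round cap well (98 mm diameter, 12 mm deep, 2 mm chamfer at its mouth), at (0, -0.05, 0.018) in the frame of case. With the cap seated its origin lies here, its plate is 36 mm and its knob's top 52 mm above the table.
- case_lid (a joint): Angle of the flat lid in rad: 0 shut, grows as it opens up and away from the front; stop at 1.8, leaning back past upright. It starts shut or part open. Lid 0.18 kg; the friction hinge (0.3 N m) holds it at any angle.
- lid_tab (a point): Grip point of the lid's black pull tab, in the lid's plane at the middle of its front edge: 30 mm wide (along case y), 8 mm thick, sticking out 42 mm. The point is mid-thickness, 24 mm past the lid's edge. A gripper pointing straight down and closing across the 30 mm can carry it all the way, the tab turning between the pads. Moves with the lid.
- lid_hinge (a point): Middle of the hinge line (parallel to case y), at (0.075, 0, 0.062) in the case frame. Lid 150 deep, 232 wide, 8 mm thick, its underside at the hinge line. At lid angle a the tab point is, in the case frame, hinge + (-0.174 cos a + 0.004 sin a, 0, 0.174 sin a + 0.004 cos a).
- eyepiece_a: Eyepiece with a red ring, 34 mm diameter, 36 mm high, standing loose in the front well of the case (under the lid). Origin: centre of its underside. Leave it there.
- eyepiece_b: Eyepiece with a yellow ring, 34 mm diameter, 36 mm high, standing loose in the rear well of the case (under the lid). Origin: centre of its underside. Leave it there.
- vase: Copper vase, 72 mm diameter, 210 mm tall, loose, standing between the telescope and the case. Origin: centre of its underside. Leave it alone.
- clock: Small round steel desk clock on a 30 by 50 mm foot, 64 mm wide, 70 mm high, loose, near the front of the table. Origin: centre of its underside. Leave it alone.
- duck: Carved wooden duck, 50 mm by 150 mm long, 93 mm high, loose, at the back. Origin: centre of its underside. Leave it alone.
Mind the look-alikes: they are no part of the job. What is shaped like the cap but orange or pink is not meant.

How it is judged:
By the outcome, as a careful person would: the job done as asked, in the order asked, and still so for the second after the job is handed in, with the robot touching nothing.
It also fails if it takes over 72 s, if anything falls off the work surface, if the arm or the gripper's body presses on something with over 40 N, if the wrist force passes 120 N, or if a joint passes its speed limit or range.

## Working session

There is one attempt and no reset: what is moved stays moved. The work goes in short steps, Python scripts to look and compute and a tool call to move; the robot and the scene stay as the last step left them, time stands still between calls to the robot, and variables do not carry over. Pictures are saved under pics/ and viewed, at most 10 in all, crops included, and the job is handed in when it is done.

Besides the shell and the picture viewer there is one more tool, called after "Request:" as a command line: name --argument value ..., lists and objects as JSON in quotes. arm_command: Moves the arm, as the interface text tells. Its arguments: {"type":"object","properties":{"series":{"type":"array"},"force":{"type":"number"}},"required":["series"]}

```bash
ls; mkdir -p pics
python3 - <<'E'
from station import arm
import cv2,numpy as np
for n in("side","top"):
    cv2.imwrite(f"pics/{n}0.png",arm.grab_frame(n)); m=arm.camera_model(n); print(n,m["fovy"],m["cx"],m["cy"],{k:v for k,v in m.items() if k not in("pose","fovy","cx","cy")}); print(np.round(m["pose"],4))
s=arm.get_state();print(s)
E
```

```text
pics
side 50.89611083934268 278.62230083010763 208.58150276062946 {}
[[-0.6799 -0.4657  0.5664 -0.0227]
 [-0.7333  0.4353 -0.5223  0.6095]
 [-0.0034 -0.7704 -0.6375  0.8572]
 [ 0.      0.      0.      1.    ]]
top 49.63875592481131 283.96287449373733 210.3265364916873 {}
[[-0.0249 -0.9951  0.0959  0.4645]
 [-0.9996  0.0259  0.0093  0.0623]
 [-0.0118 -0.0956 -0.9953  1.2311]
 [ 0.      0.      0.      1.    ]]
{'t': 0.1, 'q': array([-1.02187856e+00,  3.59335773e-01,  1.11664236e-02, -2.87831822e-04,
       -1.22412124e+00, -2.88061345e-01]), 'qd': array([ 0.00154394, -0.00225416,  0.00145523,  0.00027164,  0.00016482,
        0.00137286]), 'joint_efforts': array([-6.81378115e-04, -5.84161091e+01,  2.93752795e+01,  7.01552287e+00,
        1.01431759e-02, -6.55043277e-05]), 'eef_pos': array([ 0.17392987, -0.65179123,  0.24771377]), 'ee_rot': array([ 3.14008308e+00, -1.65101309e-04, -2.88083410e+00]), 'force': array([ 0.54093498,  0.71029032, -0.1544088 ]), 'moment': array([ 0.03035545, -0.02646114, -0.00420969]), 'gripper_force': 0.0, 'width': 0.08689112695155211}
```

View pics/side0.png

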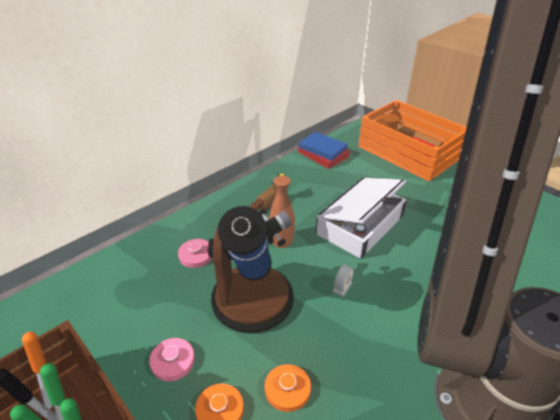

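View pics/top0.png

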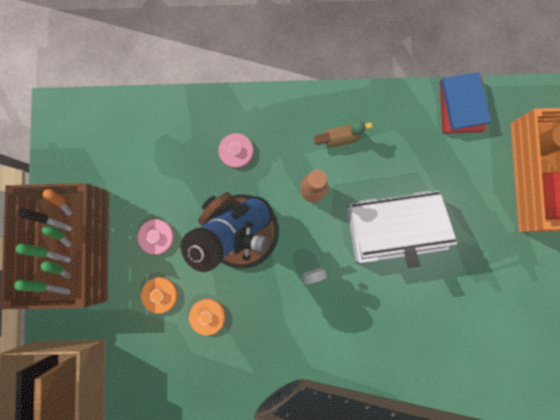

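Candidates for the cap (top view): black disc with white ring on the tube (200,252), pink (235,150) and (156,237), orange (158,295) and (206,317). I choose the black one on the tube, seen at (243,229) in the side view. Next is a close crop of it and of the case.

Run:
```python
import cv2,numpy as np
s=cv2.imread("pics/side0.png");t=cv2.imread("pics/top0.png")
def c(i,x,y,w=100,h=75): return cv2.resize(i[y:y+h,x:x+w],(400,300),interpolation=cv2.INTER_CUBIC)
cv2.imwrite("pics/crop0.png",np.vstack([np.hstack([c(s,200,195),c(s,310,170)]),np.hstack([c(t,170,205),c(t,345,185,120,90)])]))
```

```text
(no output)
```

View pics/crop0.png

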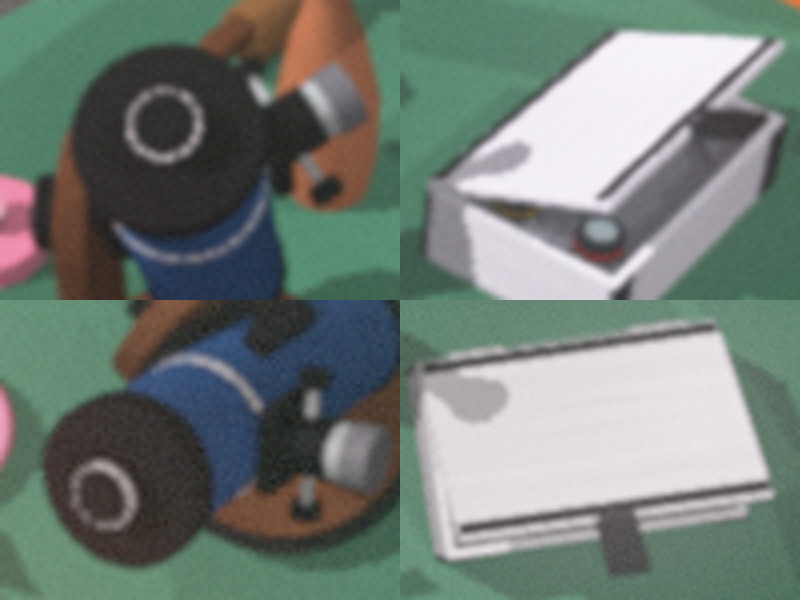

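Run:
```python
import cv2,numpy as np
s=cv2.imread("pics/side0.png");t=cv2.imread("pics/top0.png")
def c(i,x,y,w=100,h=150):
    o=cv2.resize(i[y:y+h,x:x+w],(400,600),interpolation=cv2.INTER_CUBIC)
    o=cv2.convertScaleAbs(o,alpha=1.8,beta=20)
    for k in range(0,w,20): cv2.putText(o,str(x+k),(k*4,10),0,.35,(0,255,255),1);cv2.line(o,(k*4,12),(k*4,18),(0,255,255))
    for k in range(10,h,20): cv2.putText(o,str(y+k),(0,k*4+4),0,.35,(0,255,255),1)
    return o
cv2.imwrite("pics/crop1.png",np.hstack([c(s,202,190),c(t,180,160)]))
```

```text
(no output)
```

View pics/crop1.png

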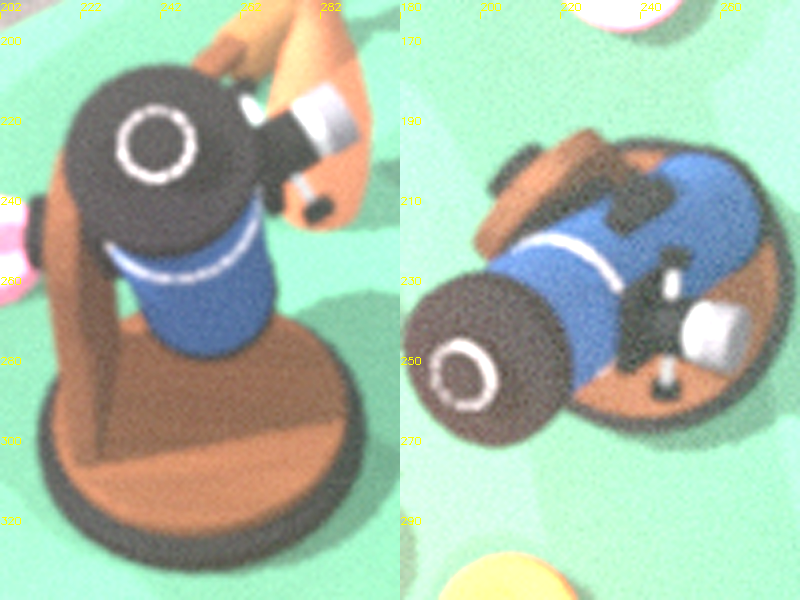

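The crops confirm the choice: a black cap with a white-ringed knob, ring at side (241.3,226.3) and top (195.8,253.8), on the blue tube. The lid is part open, with its tab at top-view pixel (412,257) or so. Next I fit both poses to these pixels.

```bash
cat > h.py <<'E'
import numpy as np
from scipy.optimize import least_squares
from scipy.spatial.transform import Rotation as R
from station import arm
CM={n:arm.camera_model(n) for n in("side","top")}
def proj(n,P):
    m=CM[n];T=np.linalg.inv(m["pose"]);c=np.atleast_2d(P)@T[:3,:3].T+T[:3,3];f=210/np.tan(np.radians(m["fovy"])/2)
    return c[:,:2]/c[:,2:]*f+[m["cx"],m["cy"]]
def body(x,y,yaw,P): return np.atleast_2d(P)@R.from_euler("z",yaw).as_matrix().T+[x,y,0]
def rel(target,Rt):
    """command numbers (turn, shift) from the present measured pose"""
    s=arm.get_state();R0=R.from_euler("xyz",s["ee_rot"])
    return np.round((R0.inv()*Rt).as_rotvec()/(np.pi/2),3),np.round(R0.inv().apply(np.array(target)-s["eef_pos"])/.1,3)
E
python3 - <<'E'
from h import *
# case
side={"hl":(435,180),"hr":(615,30),"fr":(778,42),"fl":(600,197)}
top={"hl":(425,368),"hr":(715,322),"fr":(770,495),"fl":(455,533)}
S={k:(310+(u-400)/4,170+v/4) for k,(u,v) in side.items()}
T={k:(345+(u-400)/(10/3),185+(v-300)/(10/3)) for k,(u,v) in top.items()}
T["tab"]=(345+(628-400)*.3,185+(574-300)*.3)
def pts(a):
    L=lambda d,y,h:[.075-d*np.cos(a)+h*np.sin(a),y,.062+d*np.sin(a)+h*np.cos(a)]
    return dict(hl=L(0,.116,8e-3),hr=L(0,-.116,8e-3),fl=L(.15,.116,8e-3),fr=L(.15,-.116,8e-3),tab=L(.192,0,4e-3))
def res(p):
    q=pts(p[3]);r=[]
    for n,O in(("side",S),("top",T)):
        for k in O: r.append(proj(n,body(*p[:3],q[k]))[0]-O[k])
    return np.ravel(r)
s=least_squares(res,[.53,-.25,0,.4],loss="soft_l1");print("case",s.x,np.round(s.fun,1))
# scope
th=np.linspace(0,2*np.pi,180)
ax=np.array([-.5,0,.866]);e1=np.array([.866,0,.5]);e2=np.array([0,1,0]);M=np.array([-.075,0,.3049])
circ=lambda c,r:c+r*(np.cos(th)[:,None]*e1+np.sin(th)[:,None]*e2)
base=np.vstack([np.c_[.1*np.cos(th),.1*np.sin(th),0*th+z] for z in(.006,.024)])
cap=np.vstack([circ(M-.015*ax,.046),circ(M+.003*ax,.046)]);end=circ(M-.275*ax,.0415)
def res2(p):
    P=lambda n,X:proj(n,body(*p,X)); r=[]
    bs,bt,cs,ct,et=P("side",base),P("top",base),P("side",cap),P("top",cap),P("top",end)
    r+=[bs[:,0].min()-211.5,bs[:,0].max()-293.75,bs[:,1].max()-333,bt[:,0].max()-279,bt[:,1].max()-268,bt[:,1].min()-194.3]
    r+=[cs[:,0].min()-218.25,cs[:,0].max()-267.5,cs[:,1].min()-205.5,cs[:,1].max()-254.25,ct[:,0].min()-180.5,ct[:,1].max()-272,ct[:,0].max()-223.7,ct[:,1].min()-227.5]
    r+=[et[:,0].max()-272,et[:,1].min()-198]
    k=M+.017*ax
    r+=list(P("side",k)[0]-(241.25,226.25))+list(P("top",k)[0]-(195.75,253.75))
    return np.array(r)
s=least_squares(res2,[.55,.18,-.9],loss="soft_l1");p=s.x;print("scope",p,np.round(s.fun,1))
print("mouth",body(*p,M),"axis",body(0,0,p[2],ax))
E
```

```text
case [ 0.52462443 -0.2202312   0.10266683  0.40673792] [-2.6 -1.4 -1.3 -0.8  1.8 -2.3  0.9 -0.4 -2.5 -2.2 -0.   0.1  0.7  1.
 -0.2  1.9 -0.3  0.2]
scope [ 0.52649667  0.18917429 -0.80819335] [-0.6  0.5 -0.  -0.2  1.6  0.2 -0.7 -0.1 -2.  -1.3 -0.4  0.7  0.2 -0.1
 -0.6  0.1  0.1 -2.1  0.1  0.4]
mouth [[0.47468623 0.24340231 0.3049    ]] axis [[-0.34540292  0.36152016  0.866     ]]
```

```bash
cat >> h.py <<'E'
CASE=(.5246,-.2202,.1027); SC=(.5265,.1892,-.8082)
Rd=R.from_euler("xyz",[np.pi,0,CASE[2]-np.pi])  # down, tool y along case y
def tab(a): return body(*CASE,[.075-.174*np.cos(a)+.004*np.sin(a),0,.062+.174*np.sin(a)+.004*np.cos(a)])[0]
E
python3 - <<'E'
from h import *
t=tab(.407);print(t); print(Rd.as_matrix().round(3)); print(rel(t+[0,0,.063],Rd))
E
```

```text
[ 0.44183544 -0.22872993  0.13455222]
[[-0.995 -0.103 -0.   ]
 [-0.103  0.995  0.   ]
 [ 0.     0.    -1.   ]]
(array([ 0.001, -0.   ,  0.101]), array([-3.679,  3.396,  0.506]))
```

Request:
arm_command --series '[0,0,0,-0.5,0.5,0,1,0,0,0,-1,1,0,1,0,0,0,-1,1,0,1]'

```text
t: 0.48
eef_pos: [0.2459, -0.5272, 0.2487]
ee_rot: [3.141, 0.0, -2.879]
force: [-0.4, -0.5, 0.3]
width: 0.0878
gripper_force: 0.0
```

Request:
arm_command --series '[0,0,0,-0.5,0.5,0,1,0,0,0,-1,1,0,1,0,0,0,-1,1,0,1]'

```text
t: 0.85
eef_pos: [0.3168, -0.4053, 0.2488]
ee_rot: [-3.141, 0.001, -2.878]
force: [0.6, -1.0, 0.1]
width: 0.0879
gripper_force: 0.0
```

Request:
arm_command --series '[0,0,0.05,-0.5,0.5,0,1,0,0,0.1,-1,1,0,1,0,0,0.1,-1,1,0,1]'

```text
t: 1.23
eef_pos: [0.3878, -0.2832, 0.2487]
ee_rot: [-3.142, 0.0, -3.036]
force: [0.6, 0.2, 0.4]
width: 0.0876
gripper_force: 0.0
```

Run:
```python
from h import *
t=tab(.407); print(rel(t+[0,0,.063],Rd))
s=arm.get_state();print(s["t"],s["eef_pos"],s["q"])
```

```text
(array([-0.   ,  0.   ,  0.002]), array([-0.595,  0.485,  0.512]))
1.225 [ 0.38778719 -0.28319891  0.24869559] [-2.19921668e-01  3.26826851e-02 -4.02236515e-01 -5.90681428e-05
 -1.13550207e+00 -1.24546432e+00]
```

Request:
arm_command --series '[0,0,0,-0.6,0.48,0,1,0,0,0,-0.6,0.48,0.5,1,0,0,0,-0.6,0.48,0.5,1,0,0,0,-0.6,0.48,0.5,1]'

```text
t: 1.72
eef_pos: [0.4414, -0.2321, 0.1993]
ee_rot: [-3.141, -0.0, -3.038]
force: [-0.2, 0.4, 0.8]
width: 0.0877
gripper_force: 0.0
```

Run:
```python
from h import *
import cv2
print(rel(tab(.407)+[0,0,.003],Rd))
s=arm.grab_frame("side")[150:270,280:440];t=arm.grab_frame("top")[170:290,310:470]
cv2.imwrite("pics/a1.png",np.vstack([cv2.resize(i,(400,300),interpolation=2) for i in(s,t)]))
```

```text
(array([-0.   , -0.   ,  0.001]), array([-0.008,  0.033,  0.618]))
```

View pics/a1.png

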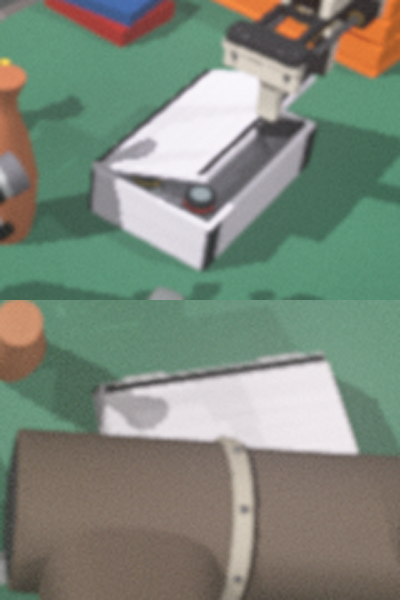

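The picture shows the fingers straddling the tab just ahead of the lid's front edge (side crop around (268,110)). I'll go down and close.

Request:
arm_command --series '[0,0,0,0,0.03,0.3,1,0,0,0,0,0.03,0.62,1,0,0,0,0,0.03,0.62,1,0,0,0,0,0.03,0.62,0.25,0,0,0,0,0.03,0.62,0.25,0,0,0,0,0.03,0.62,0.25,0,0,0,0,0.03,0.62,0.25,0,0,0,0,0.03,0.62,0.25]' --force 15

```text
t: 2.82
eef_pos: [0.441, -0.228, 0.1367]
ee_rot: [-3.142, 0.0, -3.038]
force: [-0.7, -0.4, 0.2]
width: 0.0433
gripper_force: 0.0
```

Run:
```python
from h import *
s=arm.get_state();print(s["eef_pos"],s["width"],s["gripper_force"],s["force"])
# arc in tool frame, relative to a0
a0=.407
for a in np.arange(.5,1.71,.1): print(round(a,2),(Rd.inv().apply(tab(a)-tab(a0))/.1).round(3))
```

```text
[ 0.4409793  -0.22796578  0.13672514] 0.043250707276323054 0.0 [-0.67753341 -0.40545057  0.24102542]
0.5 [-0.074 -0.    -0.144]
0.6 [-0.169  0.    -0.29 ]
0.7 [-0.277 -0.    -0.426]
0.8 [-0.398  0.    -0.551]
0.9 [-0.532 -0.    -0.662]
1.0 [-0.676 -0.    -0.76 ]
1.1 [-0.828 -0.    -0.843]
1.2 [-0.989 -0.    -0.911]
1.3 [-1.155 -0.    -0.962]
1.4 [-1.326 -0.    -0.996]
1.5 [-1.499 -0.    -1.013]
1.6 [-1.673 -0.    -1.013]
1.7 [-1.846 -0.    -0.995]
```

Request:
arm_command --series '[0,0,0,0,0,0,0.25,0,0,0,0,0,0,0.25,0,0,0,0,0,0,0.25,0,0,0,0,0,0,0.25]'

```text
t: 3.32
eef_pos: [0.4415, -0.2301, 0.1373]
ee_rot: [-3.138, 0.0, -3.037]
force: [0.4, -14.4, -1.5]
width: 0.0297
gripper_force: 15.0
```

Request:
arm_command --series '[0,0,0,0,-0.02,0,0.25,0,0,0,0,-0.03,0,0.25,0,0,0,0,-0.03,0,0.25]'

```text
t: 3.7
eef_pos: [0.4411, -0.2306, 0.1363]
ee_rot: [3.141, -0.0, -3.038]
force: [-0.1, 3.2, -0.6]
width: 0.0298
gripper_force: 15.0
```

Request:
arm_command --series '[0,0,0,-0.07,0,-0.14,0.25,0,0,0,-0.17,0,-0.29,0.25,0,0,0,-0.28,0,-0.43,0.25,0,0,0,-0.4,0,-0.55,0.25,0,0,0,-0.53,0,-0.66,0.25,0,0,0,-0.68,0,-0.76,0.25,0,0,0,-0.83,0,-0.84,0.25]'

```text
t: 4.58
eef_pos: [0.5224, -0.2209, 0.2214]
ee_rot: [3.139, -0.003, -3.038]
force: [-6.3, 9.6, 2.6]
width: 0.0297
gripper_force: 15.0
```

Request:
arm_command --series '[0,0,0,-0.16,0,-0.07,0.25,0,0,0,-0.33,0,-0.12,0.25,0,0,0,-0.5,0,-0.155,0.25,0,0,0,-0.67,0,-0.17,0.25,0,0,0,-0.84,0,-0.17,0.25,0,0,0,-0.93,0,-0.16,0.25,0,0,0,-0.93,0,-0.16,0.25]'

```text
t: 5.45
eef_pos: [0.618, -0.2096, 0.2382]
ee_rot: [3.139, 0.003, -3.036]
force: [-0.4, 15.2, 6.7]
width: 0.0299
gripper_force: 15.0
```

Run:
```python
from h import *
import cv2
s=arm.get_state();print(s["t"],s["eef_pos"],s["force"],tab(1.65),s["q"])
cv2.imwrite("pics/s2.png",arm.grab_frame("side"));cv2.imwrite("pics/t2.png",arm.grab_frame("top"))
a=cv2.imread("pics/s2.png")[100:280,280:460];b=cv2.imread("pics/t2.png")[150:290,300:480]
cv2.imwrite("pics/a2.png",np.hstack([cv2.resize(i,(400,w),interpolation=2)for i,w in((a,400),)]))
```

```text
5.45 [ 0.61800436 -0.20963737  0.23823012] [-0.42526163 15.16808259  6.71831121] [ 0.61686577 -0.21069085  0.23513803] [-0.03051848  0.32769351 -0.05592763 -0.00338569 -1.1848685  -1.43379261]
```

View pics/a2.png

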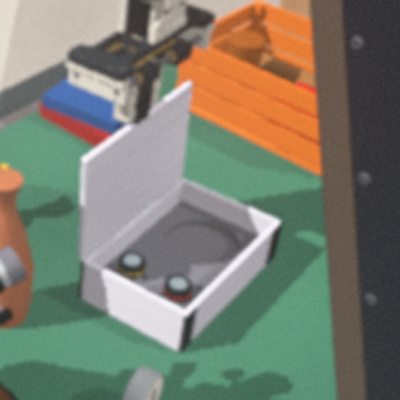

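Request:
arm_command --series '[0,0,0,0,0,0,0.6,0,0,0,0,0,0,0.6,0,0,0,0,0,0,0.6,0,0,0,0,0,-0.3,0.6,0,0,0,0,0,-0.7,0.8,0,0,0,0,0,-1,0.8]'

```text
t: 6.3
eef_pos: [0.6163, -0.2134, 0.3385]
ee_rot: [-3.141, 0.001, -3.038]
force: [0.4, 0.2, -0.0]
width: 0.0668
gripper_force: 0.0
```

Request:
arm_command --series '[0,0,0,0.5,0.3,-0.3,0.8,0,0,0,1,0.8,-0.6,0.8,0,0,0,1,1,-0.6,0.8]'

```text
t: 6.68
eef_pos: [0.5047, -0.1237, 0.3995]
ee_rot: [-3.141, 0.004, -3.039]
force: [1.1, 1.0, 1.2]
width: 0.0702
gripper_force: 0.0
```

```bash
cat >> h.py <<'E'
AX=body(0,0,SC[2],[-.5,0,.866])[0]; MOUTH=body(*SC,[-.075,0,.3049])[0]
_z=-AX; _d=np.array([0,0,-1.]); _v=np.cross(_d,_z); Rc=R.from_rotvec(_v/np.linalg.norm(_v)*np.arccos(_d@_z))*Rd
E
python3 - <<'E'
from h import *
import cv2
s=arm.get_state();print(s["t"],s["eef_pos"],s["q"])
print(rel(MOUTH+.1*AX,Rc),MOUTH+.1*AX)
cv2.imwrite("pics/s3.png",arm.grab_frame("side"));cv2.imwrite("pics/t3.png",arm.grab_frame("top"))
def c(i,x,y,w,h):
    o=cv2.resize(i[y:y+h,x:x+w],(500,300 ),interpolation=2);o=cv2.convertScaleAbs(o,alpha=1.5,beta=20)
    k=500/w
    for j in range(0,w,20): cv2.putText(o,str(x+j),(int(j*k),10),0,.35,(0,0,255),1)
    for j in range(10,h,20): cv2.putText(o,str(y+j),(0,int(j*300/h)+4),0,.35,(0,0,255),1)
    return o
cv2.imwrite("pics/a3.png",np.vstack([c(cv2.imread("pics/s3.png"),300,165,125,75+15),c(cv2.imread("pics/t3.png"),335,185,150,90)]))
E
```

```text
6.675 [ 0.50473418 -0.12370246  0.39945648] [ 1.38289111e-01  3.31133630e-02 -6.35359218e-02  8.42841799e-04
 -1.46995087e+00 -1.60661665e+00]
(array([ 0.263, -0.202, -0.001]), array([0.23 , 4.078, 0.076])) [0.44014987 0.27958061 0.3915    ]
```

View pics/a3.png

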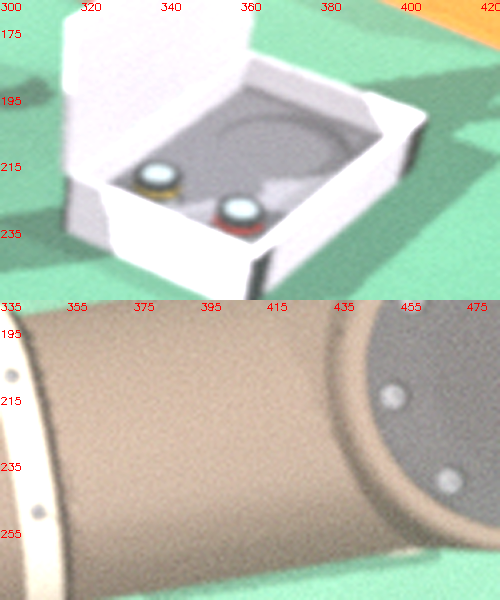

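Request:
arm_command --series '[0,0,0,0,0.5,0,0.8,0,0,0,0,1,0,0.8]'

```text
t: 7.02
eef_pos: [0.4961, -0.024, 0.3963]
ee_rot: [-3.141, -0.0, -3.04]
force: [1.2, 0.0, -0.1]
width: 0.0703
gripper_force: 0.0
```

Request:
arm_command --series '[0,0,0,0,0.5,0,0.8,0,0,0,0,1,0,0.8]'

```text
t: 7.28
eef_pos: [0.4858, 0.0762, 0.3964]
ee_rot: [-3.141, -0.0, -3.039]
force: [-0.1, -0.3, -0.8]
width: 0.0701
gripper_force: 0.0
```

Request:
arm_command --series '[0,0,0,0.1,0.5,0,0.8,0.09,-0.07,0,0.2,1,0,0.8,0.18,-0.14,0,0.2,1,0,0.8,0.263,-0.202,0,0.2,1,0,0.8,0.263,-0.202,0,0.2,1,0,0.8]'

```text
t: 7.9
eef_pos: [0.4546, 0.1731, 0.3947]
ee_rot: [-2.708, 0.306, -2.964]
force: [-0.3, -0.1, -0.1]
width: 0.0703
gripper_force: 0.0
```

Run:
```python
from h import *
import cv2
s=arm.get_state();print(s["t"],s["eef_pos"],s["q"])
print(rel(MOUTH+.1*AX,Rc))
cv2.imwrite("pics/s4.png",arm.grab_frame("side"));cv2.imwrite("pics/t4.png",arm.grab_frame("top"))
def c(i,x,y,w,h):
    o=cv2.resize(i[y:y+h,x:x+w],(400,300 ),interpolation=2);o=cv2.convertScaleAbs(o,alpha=1.4,beta=20)
    k=400/w
    for j in range(0,w,20): cv2.putText(o,str(x+j),(int(j*k),10),0,.35,(0,0,255),1)
    for j in range(10,h,20): cv2.putText(o,str(y+j),(0,int(j*k)+4),0,.35,(0,0,255),1)
    return o
S=cv2.imread("pics/s4.png");T=cv2.imread("pics/t4.png")
cv2.imwrite("pics/a4.png",np.vstack([np.hstack([c(S,300,175,120,90),c(S,160,120,200,150)]),np.hstack([c(T,340,185,120,90),c(T,120,170,200,150)])]))
```

```text
7.9 [0.45459191 0.17313769 0.39469262] [ 1.12427733 -0.07586093 -0.4739201   0.49390203 -1.40165763 -2.72760274]
(array([-0.002, -0.002,  0.005]), array([-0.034,  0.992, -0.411]))
```

View pics/a4.png

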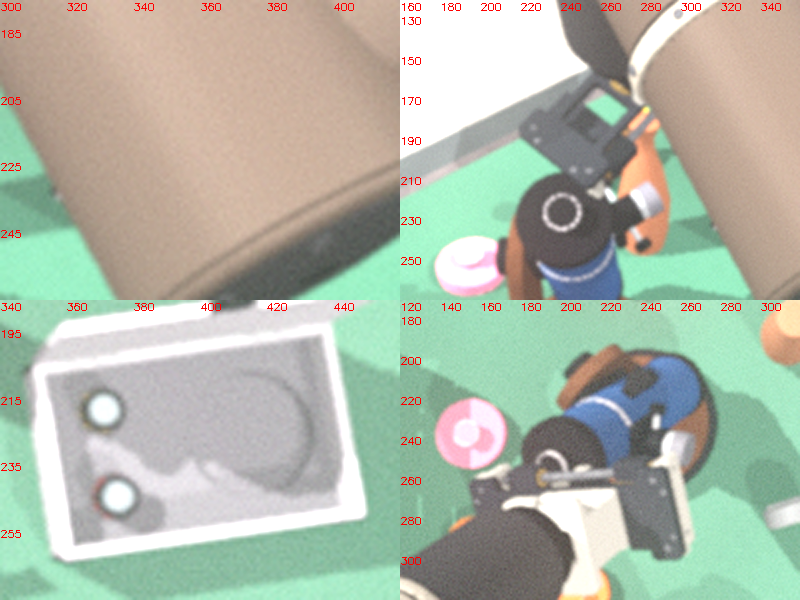

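Run:
```python
from h import *
T=[((60,560),(-.075,.116)),((365,515),(-.075,-.116)),((50,375),(.069,.110)),((322,335),(.069,-.110)),((340,487),(-.069,-.110)),((75,545),(-.069,.110))]
T=[((340+u*.3,185+(v-300)*.3),p) for (u,v),p in T]
S=[((363.75,237),(-.075,.116)),((406.75,199.5),(-.075,-.116))]
def f(p):
    r=[]
    for n,O in(("top",T),("side",S)):
        for o,(x,y) in O: r+=list(proj(n,body(*p,[x,y,.062]))[0]-o)
    for x,y in((.441,-.2306),(.618,-.209)): r.append(1500*(-np.sin(p[2])*(x-p[0])+np.cos(p[2])*(y-p[1])))
    return np.array(r)
s=least_squares(f,CASE,loss="soft_l1");print(s.x,s.fun.round(1))
T_only=least_squares(lambda p:f(p)[:12],CASE);print(T_only.x,T_only.fun.round(1))
Rt=Rc*R.from_rotvec([0,0,-np.pi/4])
print(rel(MOUTH+.1*AX,Rt))
```

```text
[ 0.5260126  -0.22039306  0.12048773] [ 0.7 -0.2 -1.   0.1 -2.9 -0.5 -0.4 -0.9  3.8  6.5 -1.8  1.6 -0.2  3.6
 -0.6 -1.3  0.1  0.4]
[ 0.52884482 -0.22095593  0.12917632] [ 1.2 -1.  -0.6 -1.5 -2.9 -1.2 -0.5 -2.3  4.1  5.  -1.4  0.8]
(array([ 0.002, -0.002, -0.498]), array([-0.014,  1.002, -0.394]))
```

Request:
arm_command --series '[0,0,-0.1,0,0.3,-0.39,0.8,0,0,-0.2,0,0.6,-0.39,0.8,0,0,-0.3,0,1,-0.39,0.8,0,0,-0.4,0,1,-0.39,0.8,0,0,-0.5,0,1,-0.39,0.8,0,0,-0.5,0,1,-0.39,0.8]'

```text
t: 8.75
eef_pos: [0.44, 0.2782, 0.3914]
ee_rot: [-2.626, -0.063, -2.273]
force: [0.3, -0.3, 0.3]
width: 0.07
gripper_force: 0.0
```

```bash
sed -i 's/^CASE=([^)]*)/CASE=(.526,-.2204,.1205)/' h.py
python3 - <<'E'
from h import *
import cv2
s=arm.get_state();print(s["t"],s["eef_pos"],s["q"])
Rt=Rc*R.from_rotvec([0,0,-np.pi/4])
print(rel(MOUTH+.028*AX,Rt), Rt.as_matrix()[:,1])
cv2.imwrite("pics/s5.png",arm.grab_frame("side"));cv2.imwrite("pics/t5.png",arm.grab_frame("top"))
def c(i,x,y,w,h):return cv2.resize(i[y:y+h,x:x+w],(400,300 ),interpolation=2)
S=cv2.imread("pics/s5.png");T=cv2.imread("pics/t5.png")
cv2.imwrite("pics/a5.png",np.hstack([c(S,180,150,140,105),c(T,140,190,140,105)]))
E
```

```text
8.75 [0.44001623 0.27822575 0.3913751 ] [ 1.24563586  0.04379633 -0.34891846  0.45674653 -1.45306333 -2.04943296]
(array([ 0.003, -0.001, -0.013]), array([-0.012,  0.002,  0.714])) [-0.69536111  0.52108409 -0.49491847]
```

View pics/a5.png

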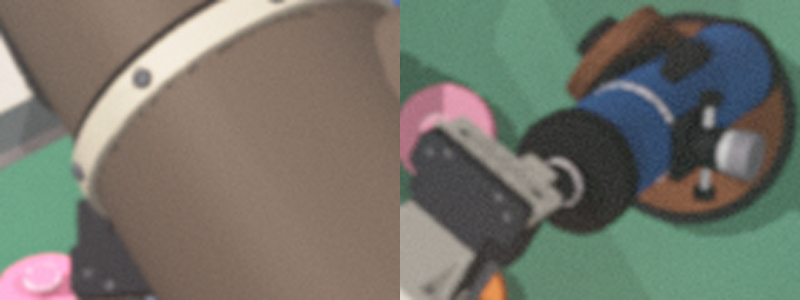

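The top crop shows the gripper lined up along the tube axis over the ring (around (565,180)). I'll go in along the axis and close on the knob.

Request:
arm_command --series '[0,0,0,-0.01,0,0.3,0.7,0,0,0,-0.01,0,0.55,0.7,0,0,0,-0.01,0,0.71,0.7,0,0,0,-0.01,0,0.71,0.7,0,0,0,-0.01,0,0.71,0.5,0,0,0,-0.01,0,0.71,0.5,0,0,0,-0.01,0,0.71,0.5]' --force 8

```text
t: 9.72
eef_pos: [0.464, 0.2541, 0.3297]
ee_rot: [-2.625, -0.064, -2.269]
force: [0.1, -0.7, 0.2]
width: 0.0442
gripper_force: 0.0
```

Request:
arm_command --series '[0,0,0,0,0,0,0.25,0,0,0,0,0,0,0.25,0,0,0,0,0,0,0.25]'

```text
t: 10.1
eef_pos: [0.464, 0.2538, 0.3294]
ee_rot: [-2.624, -0.065, -2.27]
force: [-0.9, 0.2, 1.5]
width: 0.0316
gripper_force: 8.0
```

Request:
arm_command --series '[0,0,0,0,0,0,0.25,0,0,0,0,0,0,0.25,0,0,0,0,0,0,0.25]' --force 20

```text
t: 10.48
eef_pos: [0.464, 0.2538, 0.3294]
ee_rot: [-2.624, -0.065, -2.269]
force: [-2.0, 1.7, 1.1]
width: 0.0311
gripper_force: 20.0
```

Request:
arm_command --series '[0,0,0,0,0,-0.03,0.25,0,0,0,0,0,-0.07,0.25,0,0,0,0,0,-0.12,0.25,0,0,0,0,0,-0.18,0.25,0,0,0,0,0,-0.26,0.25,0,0,0,0,0,-0.4,0.25,0,0,0,0,0,-0.6,0.25,0,0,0,0,0,-0.8,0.25]'

```text
t: 11.48
eef_pos: [0.4362, 0.283, 0.3999]
ee_rot: [-2.624, -0.064, -2.27]
force: [0.2, 0.4, -0.1]
width: 0.0312
gripper_force: 20.0
```

Run:
```python
from h import *
import cv2
s=arm.get_state();print(s["t"],s["eef_pos"],s["width"],s["force"],s["q"])
W=body(*CASE,[0,-.05,.018])[0]; print("well",W)
print(rel(s["eef_pos"],Rd), Rd.inv().apply([W[0]-s["eef_pos"][0],W[1]-s["eef_pos"][1],0])/.1)
cv2.imwrite("pics/s6.png",arm.grab_frame("side"));cv2.imwrite("pics/t6.png",arm.grab_frame("top"))
def c(i,x,y,w,h):return cv2.resize(i[y:y+h,x:x+w],(400,300 ),interpolation=2)
S=cv2.imread("pics/s6.png");T=cv2.imread("pics/t6.png")
cv2.imwrite("pics/a6.png",np.hstack([c(S,140,120,220,165),c(T,120,150,220,165)]))
```

```text
11.475 [0.4361911  0.28300588 0.39991578] 0.03119234688013861 [ 0.21922846  0.40944001 -0.11607536] [ 1.25793581  0.04313462 -0.33105957  0.45447231 -1.47506621 -2.04822715]
well [ 0.53201043 -0.27003743  0.018     ]
(array([-0.329,  0.086,  0.478]), array([0., 0., 0.])) [-2.86439548e-01 -5.60551313e+00 -6.86477372e-16]
```

View pics/a6.png

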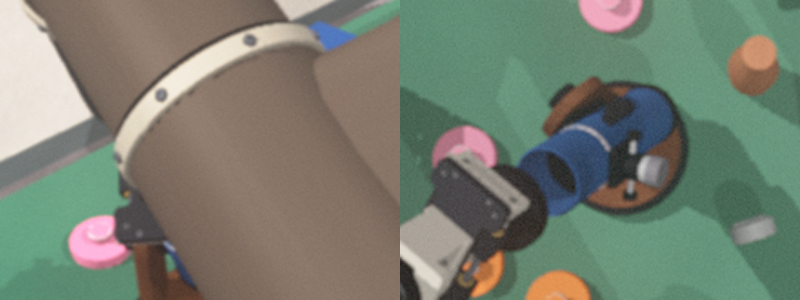

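Run:
```python
from h import *
s=arm.get_state()
print(rel(s["eef_pos"]+[0.02,-.02,.08],Rd*R.from_rotvec([0,0,-.75])), s["eef_pos"])
```

```text
(array([-0.329, -0.038,  0.012]), array([ 0.074, -0.639, -0.554])) [0.43652568 0.28407568 0.40098156]
```

Request:
arm_command --series '[0,0,0,0.02,-0.2,-0.2,0.25,0,0,0,0.05,-0.42,-0.38,0.25,0,0,0,0.07,-0.64,-0.55,0.25,-0.08,-0.01,0,0.07,-0.64,-0.55,0.25,-0.16,-0.02,0,0.07,-0.64,-0.55,0.25,-0.25,-0.03,0.01,0.07,-0.64,-0.55,0.25,-0.329,-0.038,0.012,0.07,-0.64,-0.55,0.25,-0.329,-0.038,0.012,0.07,-0.64,-0.55,0.25]'

```text
t: 12.58
eef_pos: [0.4583, 0.2619, 0.4787]
ee_rot: [3.141, -0.002, -2.276]
force: [-0.5, 0.2, -0.5]
width: 0.0309
gripper_force: 20.0
```

Run:
```python
from h import *
s=arm.get_state();print(s["t"],s["eef_pos"],s["width"],s["gripper_force"],s["q"])
W=body(*CASE,[0,-.05,.018])[0]
print(rel([W[0],W[1],.40],Rd))
```

```text
12.575 [0.45828278 0.26190423 0.47872691] 0.03086964700196221 19.998892843723297 [ 8.90651743e-01  5.03070272e-02  1.26393228e-01 -5.81609279e-04
 -1.64878356e+00 -1.59582235e+00]
(array([-0.   , -0.001,  0.474]), array([ 3.572, -4.01 ,  0.792]))
```

Request:
arm_command --series '[0,0,0,0.15,-0.17,0,0.25,0,0,0,0.4,-0.45,0,0.25,0,0,0,0.65,-0.73,0.1,0.25,0,0,0,0.9,-1,0.2,0.25]'

```text
t: 13.08
eef_pos: [0.4749, 0.1279, 0.4581]
ee_rot: [-3.14, -0.004, -2.271]
force: [0.8, 0.4, -1.2]
width: 0.0307
gripper_force: 20.0
```

Request:
arm_command --series '[0,0,0,0.22,-0.25,0.05,0.25,0,0,0,0.45,-0.5,0.1,0.25,0,0,0,0.67,-0.75,0.15,0.25,0,0,0,0.9,-1,0.2,0.25]'

```text
t: 13.58
eef_pos: [0.493, -0.0052, 0.4386]
ee_rot: [-3.14, -0.005, -2.271]
force: [1.0, 0.3, -0.0]
width: 0.0311
gripper_force: 20.0
```

Request:
arm_command --series '[0,0,0,0.22,-0.25,0.05,0.25,0,0,0,0.45,-0.5,0.1,0.25,0,0,0,0.67,-0.75,0.15,0.25,0,0,0,0.9,-1,0.2,0.25]'

```text
t: 14.08
eef_pos: [0.5112, -0.1383, 0.4189]
ee_rot: [-3.141, -0.005, -2.271]
force: [0.4, -0.1, 0.0]
width: 0.0312
gripper_force: 20.0
```

Request:
arm_command --series '[0,0,0.08,0.22,-0.25,0.05,0.25,0,0,0.16,0.45,-0.5,0.1,0.25,0,0,0.24,0.65,-0.75,0.15,0.25,0,0,0.32,0.85,-1,0.2,0.25,0,0,0.4,0.87,-1,0.2,0.25,0,0,0.474,0.87,-1,0.2,0.25,0,0,0.474,0.87,-1,0.2,0.25]'

```text
t: 14.95
eef_pos: [0.5315, -0.2681, 0.3992]
ee_rot: [-3.138, -0.003, -3.015]
force: [0.3, 0.4, -0.0]
width: 0.0313
gripper_force: 20.0
```

Run:
```python
from h import *
s=arm.get_state();print(s["t"],s["eef_pos"],s["width"],s["gripper_force"],s["q"])
W=body(*CASE,[0,-.05,.018])[0]
print(rel([W[0],W[1],.19],Rd))
```

```text
14.95 [ 0.53145357 -0.26807129  0.39921838] 0.03132769330017181 20.000229477882385 [-0.13654948  0.16992193  0.0894809   0.00403746 -1.49288089 -1.30841232]
(array([-0.002, -0.002,  0.004]), array([-0.01 , -0.013,  2.092]))
```

Request:
arm_command --series '[0,0,0,-0.01,-0.01,0.25,0.25,0,0,0,-0.01,-0.01,0.5,0.25,0,0,0,-0.01,-0.01,0.75,0.25,0,0,0,-0.01,-0.01,1,0.25]'

```text
t: 15.45
eef_pos: [0.5326, -0.269, 0.2988]
ee_rot: [-3.138, -0.003, -3.013]
force: [0.7, -0.3, -0.4]
width: 0.0311
gripper_force: 20.0
```

Run:
```python
from h import *
import cv2
W=body(*CASE,[0,-.05,.03])[0]
rr=np.arange(.036,.060,.001)
for n,f in(("top","t4"),("side","s3")):
    I=cv2.GaussianBlur(cv2.cvtColor(cv2.imread(f"pics/{f}.png"),6),(0,0),.7).astype(np.float32)
    print(n,"radii",(rr[::2]*1000).astype(int))
    for az in range(0,360,20):
        u=np.array([np.cos(np.radians(az)),np.sin(np.radians(az)),0])
        uv=proj(n,W+rr[:,None]*u).astype(np.float32)
        v=cv2.remap(I,uv[:,0].copy(),uv[:,1].copy(),1).ravel()
        print(az,v[::2].astype(int))
```

```text
top radii [36 38 40 42 44 46 48 50 52 54 56 58]
0 [120 120 120 119 117 115 111 111 113 117 119 120]
20 [119 118 118 119 119 118 117 117 117 118 118 118]
40 [119 119 119 118 118 119 119 119 119 120 120 120]
60 [119 119 119 119 119 120 120 120 120 120 120 119]
80 [121 121 121 120 120 120 120 120 121 121 122 121]
100 [119 119 119 119 119 119 118 119 119 121 121 121]
120 [126 129 132 132 131 130 133 139 146 149 151 151]
140 [140 143 144 141 138 136 138 142 144 145 145 144]
160 [132 137 139 139 139 137 137 137 139 140 140 140]
180 [115 122 129 135 138 138 138 139 140 140 139 138]
200 [107 106 106 105 107 112 119 128 134 138 138 138]
220 [107 107 106 104 100  97  96  98 102 105 107 109]
240 [111 108 106 104 100  97  99 104 111 115 115 113]
260 [116 113 110 105 101  96  94  96  98 102 105 107]
280 [115 113 110 105  99  94  91  92  98 103 106 107]
300 [119 118 117 113 106 100  97  98 103 106 107 107]
320 [118 118 117 116 112 107 102 104 109 114 117 118]
340 [119 119 119 118 116 113 110 110 111 114 118 120]
side radii [36 38 40 42 44 46 48 50 52 54 56 58]
0 [ 94  93  93  94  96  99 100 101 10
[... 192 characters left out ...]
2 102 102 102 102 102 102 102 102]
100 [101 101 101 102 102 103 103 102 102 102 102 102]
120 [101 101 101 101 102 103 107 111 115 120 125 128]
140 [102 102 102 102 103 106 110 115 120 125 128 130]
160 [ 99  98  96  94  95  97 101 106 113 120 130 148]
180 [ 96  93  90  89  89  91  97 114 138 168 197 215]
200 [ 92  90  87  86  85  85  87  96 119 146 180 204]
220 [87 84 80 78 77 79 82 84 86 87 90 97]
240 [81 79 77 77 79 82 87 90 92 92 93 93]
260 [ 80  79  79  79  81  82  85  88  92  97 102 108]
280 [ 81  81  81  82  83  86  90  94 100 105 113 119]
300 [ 84  85  86  88  89  91  92  92  93  96  98 104]
320 [90 91 92 95 97 98 99 99 99 98 97 96]
340 [ 93  93  95  96  98 100 102 102 102 102 102 102]
```

Run:
```python
from h import *
import cv2
s=arm.get_state();p=s["eef_pos"]
rr=np.arange(.036,.060,.001)
for n in("top","side"):
    I=arm.grab_frame(n);cv2.imwrite(f"pics/{n}7.png",I);I=cv2.GaussianBlur(cv2.cvtColor(I,6),(0,0),.6).astype(np.float32)
    for zz in (-.025,-.043):
        print(n,zz)
        for az in range(0,360,20):
            u=np.array([np.cos(np.radians(az)),np.sin(np.radians(az)),0])
            uv=proj(n,p+[0,0,zz]+rr[:,None]*u).astype(np.float32)
            print(az,cv2.remap(I,uv[:,0].copy(),uv[:,1].copy(),1).ravel()[::2].astype(int))
```

```text
top -0.025
0 [119 113 111 110 109 110 111 113 114 115 116 116]
20 [ 88  91  93  94  97  98 101 104 106 109 113 113]
40 [100 101 102 102 104 105 107 108 109 109 110 111]
60 [105 106 106 107 109 110 112 112 112 112 113 113]
80 [106 108 108 108 109 110 112 112 113 113 114 115]
100 [103 106 108 109 110 110 110 111 111 111 112 113]
120 [ 98 100 102 104 106 106 107 108 108 109 108 110]
140 [ 86  88  90  91  92  94  95  97  98  99 100 101]
160 [ 71  71  69  68  75  89 101 108 111 115 120 122]
180 [ 66  67  85 123 167 192 201 203 205 208 212 214]
200 [ 65  64  65  74  90 102 107 106 106 105 105 107]
220 [ 97  87  72  73  85  99 104 106 105 106 107 106]
240 [164 167 161 153 141 127 116 106 100  97  95  96]
260 [64 63 63 60 59 59 59 58 57 59 60 58]
280 [79 80 80 80 81 81 83 84 84 84 84 84]
300 [84 85 87 90 92 94 94 95 97 98 99 99]
320 [ 76  78  77  80  83  86  90  97  99 103 107 110]
340 [177 178 181 184 186 189 189 191 193 194 194 195]
top -0.043
0 [ 99 102 103 104 106 110 110 112 114 115 115 116]
20 [ 93  93  96  98  99 101 102 101 103 105 107 107]
40 [102 103 106 106 107 108 109 111 111 111
[... 1989 characters left out ...]
00 [ 51  52  52  52  52  54  58  62  72  86 101 114]
120 [ 51  50  50  50  49  49  51  57  64  78  93 109]
140 [ 48  48  47  47  48  49  53  56  66  76  90 106]
160 [ 49  47  47  46  46  49  55  64  80  97 114 127]
180 [ 48  47  45  46  50  60  77 100 121 135 142 143]
200 [ 47  47  48  55  75 100 124 138 143 144 144 144]
220 [ 48  48  49  55  69  92 116 130 138 141 142 142]
240 [ 46  47  47  47  48  55  69  91 112 129 140 142]
260 [ 49  49  48  47  47  48  51  56  67  81  98 115]
280 [105 101  95  88  84  81  83  87  92  98 106 115]
300 [135 133 131 128 126 124 123 123 124 125 125 125]
320 [133 135 137 142 146 150 154 159 164 169 173 178]
340 [144 123 103  87  70  64  61  61  71  81  94 108]
```

```bash
cat > capfit.py <<'E'
from h import *
import cv2
def meas(p,zz=-.043,az_s=range(30,211,10),az_t=range(170,225,5),imgs=None,lvl=.5):
    rr=np.arange(.034,.066,.0005);out=[]
    for n,az_l in(("side",az_s),("top",az_t)):
        I=cv2.GaussianBlur(cv2.cvtColor(imgs[n],6),(0,0),.6).astype(np.float32)
        for az in az_l:
            u=np.array([np.cos(np.radians(az)),np.sin(np.radians(az)),0])
            uv=proj(n,p+[0,0,zz]+rr[:,None]*u).astype(np.float32)
            v=cv2.remap(I,uv[:,0].copy(),uv[:,1].copy(),1).ravel()
            g=np.diff(v)
            k=np.argmax(g)   # strongest rise
            if g[k]>1.5: out.append((n,az,uv[k]+.5*(uv[k+1]-uv[k]),rr[k]))
    return out
def fit(p,obs,zz=-.043,r=.046,free_z=True):
    Ts=np.linspace(0,2*np.pi,361)
    C=np.c_[np.cos(Ts),np.sin(Ts),0*Ts]*r
    def f(d):
        P={n:proj(n,p+[d[0],d[1],zz+(d[2] if free_z else 0)]+C) for n in("side","top")}
        ctr={n:P[n].mean(0) for n in P};o=[]
        for n,az,uv,_ in obs:
            # signed distance to outline polygon
            o.append(cv2.pointPolygonTest(P[n].astype(np.float32),tuple(map(float,uv)),True))
        return np.array(o)
    s=least_squares(f,[0,0,0],loss="soft_l1",diff_step=1e-3,x_scale=.01)
    return s.x,s.fun
E
python3 - <<'E'
from capfit import *
p=arm.get_state()["eef_pos"]
im={n:cv2.imread(f"pics/{n}7.png") for n in("top","side")}
o=meas(p,imgs=im);print([(a[0][0],a[1],round(a[3]*1000,1)) for a in o])
for o2 in (o,[a for a in o if a[0]=="side"]):
  for fz in(True,False):
    x,r=fit(p,o2,free_z=fz);print((x*1000).round(1),r.round(1))
E
```

```text
[('s', 30, np.float64(47.0)), ('s', 40, np.float64(46.5)), ('s', 50, np.float64(46.5)), ('s', 60, np.float64(48.5)), ('s', 70, np.float64(51.0)), ('s', 80, np.float64(50.5)), ('s', 90, np.float64(51.0)), ('s', 100, np.float64(51.0)), ('s', 110, np.float64(49.5)), ('s', 120, np.float64(54.0)), ('s', 130, np.float64(51.0)), ('s', 140, np.float64(53.5)), ('s', 150, np.float64(50.5)), ('s', 160, np.float64(53.0)), ('s', 170, np.float64(49.5)), ('s', 180, np.float64(48.0)), ('s', 190, np.float64(45.0)), ('s', 200, np.float64(44.0)), ('s', 210, np.float64(45.0)), ('t', 170, np.float64(62.0)), ('t', 175, np.float64(41.5)), ('t', 180, np.float64(40.5)), ('t', 185, np.float64(40.0)), ('t', 190, np.float64(40.5)), ('t', 195, np.float64(41.0)), ('t', 200, np.float64(42.0)), ('t', 205, np.float64(43.5)), ('t', 210, np.float64(44.5)), ('t', 215, np.float64(45.0)), ('t', 220, np.float64(45.0))]
[ 4.5 -6.  -8.4] [-0.7 -0.1  0.3  0.  -0.4 -0.   0.1  0.2  0.5 -0.4  0.2 -0.4  0.1 -0.8
 -0.2 -0.   0.6  0.6 -0.3 -9.8 -0.2  0.4  0.7  0.6  0.6  0.3 -0.3 -0.6
 -0.6 -0.4]
[-0.5  4.8  0. ] [ 0.2  0.7  0.9  0.4 -0.3 -0.  -0.1 -0.1  0.2 -0.8 -0.3 -1.  -0.5 -1.4
 -0.7 -0.6  0.1  0.1 -0.6 -7.   2.3  2.6  2.6  2.2  1.8  1.1  0.2 -0.4
 -0.8 -1. ]
[ 3.4 -3.8 -7. ] [-0.6  0.   0.5  0.1 -0.3  0.1  0.1  0.2  0.6 -0.4  0.2 -0.5  0.1 -0.8
 -0.2 -0.1  0.6  0.5 -0.4]
[-2.6  5.7  0. ] [-0.4  0.2  0.6  0.2 -0.3  0.1  0.1  0.2  0.5 -0.4  0.1 -0.5  0.  -0.8
 -0.2 -0.   0.7  0.7 -0.1]
```

Request:
arm_command --series '[0,0,0,0,0,0.25,0.25,0,0,0,0,0,0.5,0.25,0,0,0,0,0,0.75,0.25,0,0,0,0,0,1,0.25]'

```text
t: 16.05
eef_pos: [0.5333, -0.2696, 0.2002]
ee_rot: [-3.138, -0.001, -3.014]
force: [-0.1, -0.2, 0.5]
width: 0.0314
gripper_force: 20.0
```

Request:
arm_command --series '[0,0,0,0,0,0.2,0.25,0,0,0,0,0,0.4,0.25,0,0,0,0,0,0.55,0.25,0,0,0,0,0,0.55,0.25]'

```text
t: 16.55
eef_pos: [0.5325, -0.2695, 0.1441]
ee_rot: [-3.139, -0.003, -3.016]
force: [0.0, -1.0, 0.4]
width: 0.0311
gripper_force: 20.0
```

Run:
```python
from capfit import *
p=arm.get_state()["eef_pos"];print(p)
im={n:arm.grab_frame(n) for n in("top","side")}
for n in im: cv2.imwrite(f"pics/{n}8.png",im[n])
o=meas(p,imgs=im,az_s=range(0,360,10),az_t=range(0,360,10));print([(a[0][0],a[1],float(round(a[3]*1000,1))) for a in o])
o=meas(p,imgs=im)
for o2 in (o,[a for a in o if a[0]=="side"]):
    x,r=fit(p,o2);print((x*1000).round(1),r.round(1))
```

```text
[ 0.53249531 -0.26954069  0.14414331]
[('s', 0, 53.5), ('s', 10, 50.5), ('s', 20, 47.0), ('s', 30, 44.5), ('s', 40, 44.5), ('s', 50, 44.5), ('s', 60, 45.0), ('s', 70, 47.5), ('s', 80, 46.5), ('s', 90, 47.0), ('s', 100, 47.0), ('s', 110, 48.5), ('s', 120, 47.5), ('s', 130, 43.0), ('s', 140, 46.5), ('s', 150, 47.5), ('s', 160, 45.0), ('s', 170, 44.5), ('s', 180, 44.5), ('s', 190, 42.5), ('s', 200, 44.0), ('s', 210, 43.0), ('s', 220, 45.0), ('s', 230, 45.0), ('s', 240, 49.0), ('s', 250, 53.5), ('s', 260, 56.5), ('s', 270, 59.5), ('s', 280, 58.0), ('s', 320, 56.5), ('s', 330, 34.0), ('s', 340, 52.0), ('s', 350, 58.0), ('t', 0, 49.0), ('t', 10, 34.0), ('t', 20, 39.0), ('t', 30, 36.5), ('t', 140, 37.0), ('t', 150, 44.0), ('t', 160, 43.5), ('t', 170, 43.5), ('t', 180, 65.0), ('t', 190, 63.0), ('t', 200, 63.5), ('t', 210, 44.5), ('t', 220, 45.5), ('t', 230, 65.0), ('t', 240, 63.0)]
[-19.6  26.2  25.5] [ 0.1 -0.1 -0.2 -0.4 -1.1 -0.7 -0.8 -0.7 -1.  -0.6  0.5 -0.2 -0.3  0.4
  0.8  1.   1.9  1.8  2.5  8.2 -0.6 -1.4 -2.3 -2.5 -4.2 -4.6  1.3  0.4
 -0.9 -1.7]
[ 27.1 -41.2 -38.3] [-0.1  0.1  0.3  0.2 -0.4 -0.  -0.1 -0.  -0.4 -0.2  0.8 -0.  -0.4  0.1
  0.1 -0.   0.5 -0.3 -0.1]
```

Request:
arm_command --series '[0,0,0,0,0,0.15,0.25,0,0,0,0,0,0.3,0.25,0,0,0,0,0,0.45,0.25,0,0,0,0,0,0.6,0.25,0,0,0,0,0,0.68,0.25,0,0,0,0,0,0.68,0.25]'

```text
t: 17.4
eef_pos: [0.5323, -0.2698, 0.0758]
ee_rot: [-3.14, -0.003, -3.017]
force: [-0.2, -0.1, -0.5]
width: 0.0313
gripper_force: 20.0
```

Request:
arm_command --series '[0,0,0,0,0,0.03,0.25,0,0,0,0,0,0.06,0.25,0,0,0,0,0,0.08,0.25,0,0,0,0,0,0.08,0.25]'

```text
t: 17.9
eef_pos: [0.5326, -0.2699, 0.0686]
ee_rot: [-3.139, -0.002, -3.017]
force: [-0.4, 0.4, -0.4]
width: 0.0313
gripper_force: 20.0
```

Request:
arm_command --series '[0,0,0,0,0,0.02,0.25,0,0,0,0,0,0.04,0.25,0,0,0,0,0,0.06,0.25,0,0,0,0,0,0.06,0.25]'

```text
t: 18.4
eef_pos: [0.5326, -0.2699, 0.0625]
ee_rot: [-3.139, -0.002, -3.017]
force: [1.0, -0.1, 0.0]
width: 0.0313
gripper_force: 20.0
```

Run:
```python
from h import *
for _ in range(3):
    arm.grab_frame("side");s=arm.get_state();print(s["eef_pos"],s["force"],s["moment"])
```

```text
[ 0.53260577 -0.26986846  0.06248921] [-0.02101889 -1.02545749 -0.013319  ] [0.00115767 0.00013    0.02363103]
[ 0.53261091 -0.26987177  0.06255673] [-0.6632109   0.02833961  0.14843913] [-0.00781254  0.03305295 -0.03020226]
[ 0.5326446  -0.26988021  0.06257095] [-0.02935375  0.57068983  0.14509452] [-0.01957267  0.02286298  0.02804205]
```

Still no contact, so the cap is inside the well. I'll creep on down.

Request:
arm_command --series '[0,0,0,0,0,0.01,0.25,0,0,0,0,0,0.02,0.25,0,0,0,0,0,0.02,0.25]'

```text
t: 18.92
eef_pos: [0.5329, -0.27, 0.062]
ee_rot: [-3.139, -0.001, -3.017]
force: [-3.6, 2.0, 12.3]
width: 0.0313
gripper_force: 20.0
```

Request:
arm_command --series '[0,0,0,0,0,0.01,0.25,0,0,0,0,0,0.01,0.25]'

```text
t: 19.18
eef_pos: [0.5329, -0.27, 0.0619]
ee_rot: [-3.138, -0.001, -3.016]
force: [-5.7, 4.6, 19.6]
width: 0.0312
gripper_force: 20.0
```

Request:
arm_command --series '[0,0,0,0,0,-0.02,0.25,0,0,0,0,0,-0.02,0.25,0,0,0,0,0,-0.02,0.55,0,0,0,0,0,-0.02,0.55,0,0,0,0,0,-0.02,0.55,0,0,0,0,0,-0.02,0.55]'

```text
t: 19.92
eef_pos: [0.5326, -0.2699, 0.0614]
ee_rot: [-3.139, -0.002, -3.017]
force: [-0.1, -0.1, 0.8]
width: 0.0482
gripper_force: 0.0
```

Request:
arm_command --series '[0,0,0,0,0,-0.1,0.55,0,0,0,0,0,-0.3,0.55,0,0,0,0,0,-0.6,0.55,0,0,0,0,0,-1,0.55]'

```text
t: 20.42
eef_pos: [0.5323, -0.2695, 0.1626]
ee_rot: [-3.14, -0.003, -3.017]
force: [1.1, -0.2, -0.6]
width: 0.0482
gripper_force: 0.0
```

Request:
arm_command --series '[0,0,0,0,0,-0.5,0.55,0,0,0,0,0,-1,0.55,0,0,0,0,0,-1,0.55]'

```text
t: 20.8
eef_pos: [0.5349, -0.2701, 0.2674]
ee_rot: [-3.136, 0.006, -3.017]
force: [-0.1, 0.4, -1.5]
width: 0.0484
gripper_force: 0.0
```

Request:
arm_command --series '[0,0,0,0,-0.5,-0.5,0.55,0,0,0,0,-1,-1,0.55,0,0,0,0,-1,-1,0.55]'

```text
t: 21.18
eef_pos: [0.5459, -0.3709, 0.3648]
ee_rot: [-3.137, 0.001, -3.019]
force: [0.9, -0.1, -0.7]
width: 0.0477
gripper_force: 0.0
```

```bash
cat > seat.py <<'E'
from h import *
import cv2
W=body(*CASE,[0,-.05,.036])[0]
# knob ring: white band in each view, intersect with plane z~.049
for n in("side","top"):
    I=arm.grab_frame(n);cv2.imwrite(f"pics/{n}9.png",I);G=cv2.GaussianBlur(cv2.cvtColor(I,6),(0,0),.6).astype(np.float32)
    rr=np.arange(0,.056,.002);print(n)
    for az in range(0,360,30):
        u=np.array([np.cos(np.radians(az)),np.sin(np.radians(az)),0])
        uv=proj(n,W+rr[:,None]*u).astype(np.float32)
        print(az,cv2.remap(G,uv[:,0].copy(),uv[:,1].copy(),1).ravel().astype(int))
E
python3 seat.py
```

```text
side
0 [106  98  92  85  82  82  84  85  85  84  79  74  67  63  58  55  53  54
  55  58  64  72  81  90  98 104 107 109]
30 [106  99  93  90  90  91  89  86  77  68  59  55  53  52  52  52  53  53
  54  54  55  58  65  75  86  96 103 107]
60 [106 102  96  91  84  77  70  64  58  54  52  52  53  53  53  53  53  54
  55  55  54  54  55  56  58  64  73  85]
90 [106 106  97  87  78  69  62  57  53  51  51  51  52  54  53  53  52  51
  51  51  52  52  52  52  52  53  55  59]
120 [106 108  99  91  79  69  61  57  53  53  52  52  52  53  53  54  54  54
  54  54  55  55  55  54  54  55  57  62]
150 [106 111 104  95  84  71  61  56  52  52  52  52  52  52  52  52  52  53
  54  56  57  57  56  55  53  53  54  60]
180 [106 114 108 100  91  78  67  57  53  52  51  51  51  51  51  51  52  52
  52  52  53  53  53  55  61  75  96 127]
210 [106 111 113 109 103  95  86  75  65  57  53  51  51  51  51  49  50  51
  51  52  54  59  68  77  84  89  91  95]
240 [106 107 106 104 103 105 107 108  99  85  71  61  55  51  51  51  51  52
  54  58  65  73  82  88  94  96  97 100]
270 [106 104 100  92  84  78 
[... 942 characters left out ...]
  93  97  93  76  65  60  59  60  60  60  61  61  63  64
  63  64  67  77  95 114 129 135 138 140]
180 [ 57  59  64  72  82  88  86  77  65  59  58  58  58  59  59  58  58  57
  60  63  71  84  98 112 124 133 138 138]
210 [57 58 59 62 68 75 83 86 83 72 63 57 57 57 57 56 55 57 58 60 64 73 78 81
 79 75 71 69]
240 [57 57 56 55 56 62 71 82 87 85 77 67 60 57 58 57 57 59 61 65 65 64 61 62
 63 64 64 64]
270 [57 57 57 57 57 57 58 64 73 85 91 87 79 68 60 56 57 61 64 64 64 64 65 66
 66 66 65 65]
300 [57 58 59 59 59 59 58 59 62 71 84 94 93 83 70 61 58 58 56 56 56 58 62 67
 75 80 82 82]
330 [ 57  58  59  59  60  60  60  60  63  71  83  87  83  73  65  61  59  57
  59  58  59  59  61  68  80  95 107 115]
```

```bash
cat > fitc.py <<'E'
from h import *
import cv2
def centre(n,I,C,lo,hi,azs,mode):
    G=cv2.GaussianBlur(cv2.cvtColor(I,6),(0,0),.6).astype(np.float32);rr=np.arange(lo,hi,.0005)
    A=[];b=[]
    for az in azs:
        u=np.array([np.cos(np.radians(az)),np.sin(np.radians(az)),0])
        uv=proj(n,C+rr[:,None]*u).astype(np.float32);v=cv2.remap(G,uv[:,0].copy(),uv[:,1].copy(),1).ravel()
        r=rr[np.argmax(v)] if mode=="peak" else rr[np.argmax(np.diff(v))]
        A.append([u[0],u[1],1]);b.append(r)
    A=np.array(A);b=np.array(b)
    s=least_squares(lambda x:A@x-b,[0,0,.02],loss="soft_l1",f_scale=.001)
    return (s.x*1000).round(1),np.abs(s.fun*1000).mean().round(1)
if __name__=="__main__":
    W=body(*CASE,[0,-.05,0])[0]
    for n in("top","side"):
        I=cv2.imread(f"pics/{n}9.png")
        for z in(.047,.05,.052): print(n,"ring",z,centre(n,I,W+[.003,0,z],.008,.024,range(0,360,10),"peak"))
        print(n,"plate",centre(n,I,W+[.003,0,.036],.038,.056,range(-50,200,10) if n=="top" else list(range(-170,-80,10))+list(range(-20,60,10)),"edge"))
E
python3 fitc.py
```

```text
top ring 0.047 (array([ 0.8, -2. , 15.9]), np.float64(0.4))
top ring 0.05 (array([ 0.6, -1.2, 16. ]), np.float64(0.4))
top ring 0.052 (array([ 0.5, -0.5, 15.9]), np.float64(0.5))
top plate (array([-0.2,  2.1, 46.3]), np.float64(0.7))
side ring 0.047 (array([ 0.7, -3.4, 18. ]), np.float64(2.1))
side ring 0.05 (array([ 1.5, -2.4, 20.1]), np.float64(2.7))
side ring 0.052 (array([ 0.7, -2. , 21. ]), np.float64(3.1))
side plate (array([-5.8,  5.8, 46.7]), np.float64(1.7))
```

Run:
```python
from h import *
t=tab(1.65);print(t,tab(.407),tab(0),arm.get_state()["eef_pos"]);print(rel(t+[0,0,.103],Rd))
a0=1.65
for a in (1.55,1.45,1.35,1.25,1.15,1.05,.95,.85,.75,.65,.55,.45,.35,.25,.15,.1,.05,0): print(a,(Rd.inv().apply(tab(a)-tab(a0))/.1).round(3))
```

```text
[ 0.6180819  -0.20925011  0.23513803] [ 0.44340038 -0.23040171  0.13455222] [ 0.42771788 -0.23230065  0.066     ] [ 0.5456347  -0.3698056   0.36288238]
(array([-0.002, -0.   ,  0.001]), array([-0.916,  1.506,  0.242]))
1.55 [ 0.174 -0.    -0.009]
1.45 [ 0.348 -0.    -0.001]
1.35 [ 0.52  -0.     0.025]
1.25 [ 0.688 -0.     0.068]
1.15 [ 0.852 -0.     0.127]
1.05 [ 1.009 -0.     0.202]
0.95 [ 1.157 -0.     0.293]
0.85 [ 1.296 -0.     0.398]
0.75 [ 1.423 -0.     0.516]
0.65 [ 1.539 -0.     0.647]
0.55 [ 1.64  -0.     0.788]
0.45 [ 1.727 -0.     0.939]
0.35 [ 1.798 -0.     1.097]
0.25 [ 1.854 -0.     1.262]
0.15 [ 1.892 -0.     1.432]
0.1 [ 1.905 -0.     1.518]
0.05 [ 1.913 -0.     1.604]
0 [ 1.918 -0.     1.691]
```

Request:
arm_command --series '[0,0,0,-0.45,0.5,0,0.8,0,0,0,-0.92,1,0.2,0.8,0,0,0,-0.92,1,0.2,0.8]'

```text
t: 21.65
eef_pos: [0.625, -0.2537, 0.3384]
ee_rot: [-3.142, -0.005, -3.014]
force: [0.4, -0.4, -0.1]
width: 0.0687
gripper_force: 0.0
```

Request:
arm_command --series '[0,0,0,0,0.5,0,0.8,0,0,0,0,0.5,0,0.8,0,0,0,0,0.5,0,0.8]'

```text
t: 22.02
eef_pos: [0.6178, -0.2077, 0.3411]
ee_rot: [-3.139, -0.002, -3.016]
force: [-0.3, -0.6, -0.2]
width: 0.07
gripper_force: 0.0
```

Run:
```python
from h import *
s=arm.get_state();print(s["eef_pos"],s["width"]);print(rel(tab(1.65)+[0,0,.003],Rd))
```

```text
[ 0.61775934 -0.20772846  0.34111046] 0.07002742597071375
(array([-0.001, -0.002,  0.003]), array([-0.004, -0.013,  1.03 ]))
```

Request:
arm_command --series '[0,0,0,0,-0.01,0.4,0.8,0,0,0,0,-0.01,0.8,0.8,0,0,0,0,-0.01,1,0.8,0,0,0,0,-0.01,1,0.25,0,0,0,0,-0.01,1,0.25,0,0,0,0,-0.01,1,0.25,0,0,0,0,-0.01,1,0.25,0,0,0,0,-0.01,1,0.25]' --force 12

```text
t: 23.02
eef_pos: [0.6183, -0.2091, 0.242]
ee_rot: [-3.139, -0.001, -3.017]
force: [-0.8, 0.9, 2.1]
width: 0.0299
gripper_force: 12.0
```

Request:
arm_command --series '[0,0,0,0,0,0,0.25,0,0,0,0,0,0,0.25,0,0,0,0,0,0,0.25]'

```text
t: 23.4
eef_pos: [0.6183, -0.2092, 0.242]
ee_rot: [-3.139, -0.001, -3.017]
force: [-1.5, 2.7, 5.5]
width: 0.0297
gripper_force: 12.0
```

Request:
arm_command --series '[0,0,0,0.17,0,0,0.25,0,0,0,0.35,0,0.01,0.25,0,0,0,0.52,0,0.04,0.25,0,0,0,0.69,0,0.09,0.25,0,0,0,0.85,0,0.15,0.25,0,0,0,1,0,0.22,0.25]'

```text
t: 24.15
eef_pos: [0.5189, -0.2212, 0.2189]
ee_rot: [-3.14, -0.0, -3.017]
force: [5.0, 3.8, -5.6]
width: 0.0296
gripper_force: 12.0
```

Request:
arm_command --series '[0,0,0,0.15,0,0.09,0.25,0,0,0,0.29,0,0.2,0.25,0,0,0,0.42,0,0.32,0.25,0,0,0,0.53,0,0.45,0.25,0,0,0,0.64,0,0.59,0.25,0,0,0,0.72,0,0.74,0.25,0,0,0,0.79,0,0.9,0.25]'

```text
t: 25.02
eef_pos: [0.4405, -0.2308, 0.129]
ee_rot: [-3.141, -0.0, -3.017]
force: [4.2, 11.3, -0.6]
width: 0.0302
gripper_force: 12.0
```

Run:
```python
from h import *
s=arm.get_state();print(s["eef_pos"],s["force"]);print(tab(.35))
for a in(.25,.15,.05,0,-.03):print(a,rel(tab(a)+[0,0,.003],Rd)[1])
```

```text
[ 0.44052634 -0.23079736  0.1290262 ] [ 4.15506375 11.28724999 -0.56552675]
[ 0.43955218 -0.23086768  0.12542171]
0.25 [0.065 0.001 0.171]
0.15 [0.103 0.001 0.341]
0.05 [0.125 0.001 0.513]
0 [0.129 0.001 0.6  ]
-0.03 [0.129 0.002 0.652]
```

Request:
arm_command --series '[0,0,0,0.06,0.01,0.17,0.25,0,0,0,0.1,0.01,0.34,0.25,0,0,0,0.12,0.01,0.45,0.25,0,0,0,0.13,0.01,0.52,0.25,0,0,0,0.13,0.01,0.57,0.25,0,0,0,0.13,0.01,0.6,0.25,0,0,0,0.13,0.01,0.61,0.25,0,0,0,0.13,0.01,0.61,0.25]'

```text
t: 26.02
eef_pos: [0.4283, -0.2322, 0.0697]
ee_rot: [-3.139, 0.0, -3.016]
force: [-0.6, 9.1, 11.5]
width: 0.0296
gripper_force: 12.0
```

Request:
arm_command --series '[0,0,0,0,0,0.02,0.25,0,0,0,0,0,0.02,0.25,0,0,0,0,0,0,0.25,0,0,0,0,0,0,0.6,0,0,0,0,0,0,0.6,0,0,0,0,0,0,0.6,0,0,0,0,0,-0.2,0.6,0,0,0,0,0,-0.6,0.2]'

```text
t: 27.02
eef_pos: [0.4259, -0.2325, 0.1279]
ee_rot: [-3.14, -0.006, -3.018]
force: [0.6, -1.1, 0.2]
width: 0.0469
gripper_force: 0.0
```

Request:
arm_command --series '[0,0,0,-0.2,0,0,0,0,0,0,-0.4,0,0,0,0,0,0,-0.45,0,0,0,0,0,0,-0.45,0,0,0,0,0,0,-0.45,0,0,0,0,0,0,-0.45,0,0,0,0,0,0,-0.45,0,0.2,0]'

```text
t: 27.9
eef_pos: [0.4729, -0.2272, 0.1097]
ee_rot: [-3.138, 0.001, -3.017]
force: [0.2, 0.2, -0.2]
width: 0.0006
gripper_force: 0.0
```

Run:
```python
from h import *
s=arm.get_state();print(s["t"],s["eef_pos"],s["force"],s["width"])
c=np.array(s["eef_pos"])-[CASE[0],CASE[1],0];print("case frame",R.from_euler("z",-CASE[2]).apply(c))
```

```text
27.9 [ 0.4728884  -0.22724594  0.10973486] [ 0.22640629  0.24926316 -0.15738946] 0.0005769123974010893
case frame [-0.05354941 -0.00041183  0.10973486]
```

Request:
arm_command --series '[0,0,0,0,0,0.08,0,0,0,0,0,0,0.13,0,0,0,0,0,0,0.16,0,0,0,0,0,0,0.16,0]'

```text
t: 28.4
eef_pos: [0.472, -0.2271, 0.0927]
ee_rot: [-3.139, -0.002, -3.017]
force: [-0.7, 1.0, 0.1]
width: 0.0003
gripper_force: 0.0
```

Request:
arm_command --series '[0,0,0,0,0,0.015,0,0,0,0,0,0,0.025,0,0,0,0,0,0,0.03,0,0,0,0,0,0,0.03,0]'

```text
t: 28.9
eef_pos: [0.4723, -0.2272, 0.092]
ee_rot: [-3.138, -0.001, -3.016]
force: [-6.8, 4.6, 21.8]
width: 0.0001
gripper_force: 11.1
```

Request:
arm_command --series '[0,0,0,0,0,-0.3,0,0,0,0,0,0,-0.7,0,0,0,0,0.3,-0.3,-1,0]'

```text
t: 29.28
eef_pos: [0.4475, -0.2599, 0.1918]
ee_rot: [-3.138, 0.0, -3.014]
force: [-0.7, -0.3, -0.5]
width: 0.0008
gripper_force: 0.0
```

Request:
arm_command --series '[0,0,0,0.4,-1,-0.5,0,0,0,0,0.4,-1,-0.5,0,0,0,0,0.4,-1,-0.5,0]'

```text
t: 29.65
eef_pos: [0.4187, -0.3675, 0.2422]
ee_rot: [-3.137, 0.001, -3.021]
force: [0.1, 0.5, 0.1]
width: 0.0
gripper_force: 0.0
```

Request:
arm_command --series '[0,0,0,0.4,-1,0,0,0,0,0,0.4,-1,0,0,0,0,0,0.4,-1,0,0]'

```text
t: 30.02
eef_pos: [0.3907, -0.4701, 0.2392]
ee_rot: [-3.14, -0.003, -3.02]
force: [0.0, 0.4, -0.4]
width: 0.0
gripper_force: 0.0
```

Run:
```python
from h import *
import cv2
s=arm.get_state();print(s["t"],s["eef_pos"],s["force"])
F={n:arm.grab_frame(n) for n in("top","side")}
for n,nm,(x,y,w,h) in(("side","base",(205,280,95,60)),("side","vase",(270,170,26,40)),("side","clock",(330,262,26,36)),("top","base",(235,190,50,80)),("top","vase",(298,165,34,40)),("top","clock",(298,265,32,22)),("top","duck",(310,118,65,32))):
    a=cv2.imread(f"pics/{n}0.png")[y:y+h,x:x+w].astype(np.float32);b=F[n][y:y+h,x:x+w].astype(np.float32)
    print(n,nm,np.round(cv2.phaseCorrelate(a[...,1],b[...,1]),2),np.abs(a-b).mean().round(1))
# shut-lid check: white lid in side view at tab/front corners
for y in(-.1,-.05,.05,.1):
    for z in(.066,.05): print(y,z,[F[n][int(v),int(u)].tolist() for n in F for u,v in [proj(n,body(*CASE,[-.07,y,.070]))[0]]][:2])
    break
```

```text
30.025 [ 0.39067714 -0.47012376  0.23921772] [ 0.01895593  0.44761846 -0.40383146]Traceback (most recent call last):
  File "<stdin>", line 7, in <module>
    return _wrapfunc(a, 'round', decimals=decimals, out=out)
    return _wrapit(obj, method, *args, **kwds)
    conv = _array_converter(obj)
ValueError: setting an array element with a sequence. The requested array has an inhomogeneous shape after 1 dimensions. The detected shape was (2,) + inhomogeneous part.
```

Run:
```python
from h import *
import cv2
F={n:arm.grab_frame(n) for n in("top","side")}
for n,nm,(x,y,w,h) in(("side","base",(205,280,95,60)),("side","clock",(330,262,26,36)),("top","base",(235,190,50,80)),("top","vase",(298,165,34,40)),("top","clock",(298,265,32,22)),("top","duck",(310,118,65,32))):
    a,b=[np.float32(i[y:y+h,x:x+w,1]) for i in(cv2.imread(f"pics/{n}0.png"),F[n])]
    print(n,nm,np.round(cv2.phaseCorrelate(a,b)[0],2),np.abs(a-b).mean().round(1))
```

```text
side base [ 0.02 -0.04] 5.3
side clock [0.42 0.03] 4.0
top base [-0.04 -0.05] 4.7
top vase [0.13 0.05] 4.5
top clock [-0.12  0.09] 2.5
top duck [0.17 0.05] 6.9
```

Nothing else has moved, and the lid is shut: the closed fingertips met it at z = 70 mm, its height when fully shut. Handing in.

```bash
python3 -c "
from station import arm
print(arm.job_done())"
```

```text
the job is handed in; nothing more can be done
None
```

The job is handed in at about 30 s: the lid was opened, the cap drawn off the tube and laid in its well, and the lid shut. The cap being flat in its well rests on contact height and image measurements, not a final look; the telescope, vase, clock and duck had not moved, and I did not check the eyepieces after closing the lid.

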